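# Close the pine box with its back board and hold it in the ratchet clamp

### The job

Take the loose pine board from the white rack and stand it upright on the clamping jig, square against the open end of the small pine box so that it closes it, and let go of it. Then pump the clamp's orange trigger against its black handle until the jaw meets the board, and squeeze on to press it flush with a light pressure of roughly 12 N, never so hard that it would be crushed. Move the jaw only with the trigger, leave everything else where it is, and finish while holding: the fingers stay on the trigger and keep up that pressure.

Things in the scene. Friction and masses are not known exactly. Their poses are not given: they have to be found in the camera images.
- rig: Clamping jig, fixed to the table: plywood base 330 x 130 x 18 mm, origin at the centre of its underside; x runs in the pressing direction (clamp to box), z up. On its centre line: the pine box (x 85 to 155 mm), the jaw on its rod (axis at z 48 mm) and the black clamp housing (x -85 to -15 mm, 46 mm wide, top at z 78 mm). The rod tail sticks out behind the housing below z 56 mm.
- handle (a point): Middle of the top of the fixed black handle that rises from the housing in front of the trigger, 145 mm above the table; axes as the jig. The handle is 16 mm thick (jig x -50 to -34 mm) and 26 mm wide.
- mouth (a point): Middle of the lower edge of the pine box's open end, on top of the base (jig x 85 mm, y 0, z 18 mm), axes as the jig. The box lies to +x of it: 70 mm long, 90 mm wide, 60 mm high, 8 mm walls, open on top and at this end. A board fully home has its face in this plane and stands on the base, so its origin is 9 mm to -x of this point.
- back_board: Loose pine board 18 mm thick (its x), 90 mm wide (its y), 110 mm tall (its z), 100 g, front and back alike; origin at the centre of its underside. At the start it stands upright in the slot of the rack, underside 10 mm above the table.
- rack: White plastic rack, fixed: foot 80 x 130 x 10 mm with two rows of lugs up to z 36 mm that make a slot 24 mm wide along its y; origin at the centre of its underside.
- jaw: Jaw of the clamp, orange disc faced with black rubber, 40 mm in diameter, facing jig +x; origin at the centre of its front face, 48 mm above the table, axes as the jig. With rod_advance and jaw_spring at 0 its face is at jig x = 22 mm, that is 45 mm from the face of a board that is fully home.
- rod: Steel ratchet bar 14 x 10 mm that carries the jaw; origin at its front end, axes as the jig. Not to be pushed by hand.
- rod_advance (a joint): Advance of the ratchet rod and jaw towards the box, 0 to 0.065 m; it starts at 0 to 0.025. A brake of 3 N keeps it where it is left, too weak to keep the clamping pressure: when the trigger is let go the pressure drops to 3 N or less.
- jaw_spring (a joint): How far the jaw's spring is compressed, in m: 0 when the jaw touches nothing, 1 mm for each 5 N of pressure on the board (12 N is 0.0024), end stop at 0.012.
- trigger_squeeze (a joint): Squeeze of the trigger towards the handle (along jig +x), 0 released to 0.016 m fully squeezed; a spring of 2 to 4 N returns it. After a slack (0 to 8 mm at first, about 8 mm later) the ratchet takes the rod along 1:1, so 8 mm per full squeeze (8 to 16 mm on the first); the rod stays as the trigger is let out. It takes the pressure on the board plus 5 to 7 N.
- trigger: Orange trigger behind the handle, 12 mm thick (x), 26 mm wide (y), 64 mm tall (up to z 145 mm); origin at its centre, released at jig x -84 mm, z 113 mm, axes as the jig. Over handle and trigger it measures 56 mm released and 40 mm fully squeezed. A hand that closes evenly without shifting moves each finger by half of the closing.
- bucket: Bystander: collapsible silicone bucket, opened, grey-blue, 228 mm across, 140 mm high; origin under its centre.
- hex_case: Bystander: red plastic case with steel hex keys, 60 x 100 x 16 mm; origin under its centre.
- ceramic_pot: Bystander: small terracotta pot, 90 mm across, 75 mm high; origin under its centre.
- funnel: Bystander: red plastic funnel standing on its mouth, 114 mm across, 110 mm high; origin under its centre.
- cleaner: Bystander: green cleaner bottle, 64 mm across, 190 mm high; origin under its centre.
- brush: Bystander: hand brush lying flat; origin under it.
- pedal_bin: Bystander, fixed: round pedal bin, 176 mm across, 240 mm high; origin under its centre.
Mind the look-alikes: they are no part of the job. Several things have the shape of the back_board; the one meant has the colours described above.

How it is judged:
By the outcome, as a careful person would: the job done as asked, in the order asked, and still so for the second after the job is handed in, while the arm keeps its last pose, push and grip.
It also fails if it takes over 67 s, if anything falls off the work surface, if the arm or the gripper's body presses on something with over 40 N, if the wrist force passes 120 N, or if a joint passes its speed limit or range.

### The arm

A 7-joint arm with a two-finger parallel gripper is mounted at the origin on the work surface. World frame = base frame: x ahead of the robot, y to its left, z up, the work surface at z = 0. Lengths are in m, angles in degrees, forces in N, time in s.
With the tool pointing down it reaches from about 0.35 to 0.9 m from the base axis. Payload 8.1 kg.
Tool frame: the origin (TCP) lies midway between the tips of the shut fingers; the grasp point (between the pads) lies 19 mm behind it; z points along the fingers, y is the line along which they close (so a half turn about z gives the same grasp; the last joint's range is limited). The gripper opens to 92 mm and grips with 3 to 60 N. Pads are 19 mm wide; open, the fingers measure 130 mm over their backs; the gripper's body (75 mm by 190 mm) begins 47 mm behind the grasp point.
Start: joints at [-76.066, 24.895, 1.432, 90.138, -0.665, 64.973, -4.303], TCP at [0.212, 0.588, 0.227] pointing down, gripper open.
Joint ranges: [-149.89, 149.89], [-25.12, 119.58], [-72.63, 75.52], [4.76, 147.25], [-75.54, 255.54], [6.69, 114.76], [-157.13, 157.13]. Speed limits (degrees/s): [127.2, 127.2, 172.46, 172.46, 180, 180, 180].

### API

Orientations are given as [roll, pitch, yaw] about the fixed x, y, z axes, in that order (R = Rz(yaw) Ry(pitch) Rx(roll)).
In Python, from bench import telemetry, camera, camera_info, bot gives the robot as it stands.
- The arm moves only by the tool jog_arm, never from a script. Its arguments are lists of equal length, an entry for each row: "claw": the closure, from 0 (fully open) to 1 (shut); "translation": the shift along the tool's x, y, z in units of 25 mm (1.0 is 25 mm), a list of three; "turn": the turn, a rotation vector about the tool's x, y, z in units of 5 degrees (1.0 is 5 degrees), a list of three. In form: {"claw": [claw, ...], "translation": [[tx, ty, tz], ...], "turn": [[ax, ay, az], ...]}. A call has 1 to 8 rows; each row is the pose to reach, as a shift and turn from the pose commanded when the call began, along the tool's axes at that moment; what a row does not reach only later rows make up. A row lasts 1/8 s, in which the tool goes at most 62.5 mm and 10.7 degrees, less where a joint would pass 70% of its speed; a pose out of reach is approached as far as the arm can. A call with a gripper value outside its range is refused whole. The fingers move at their own pace and stop on an object; "squeeze" is the grip in N (left out, the last holds). Time passes only in rows, so rows that repeat a pose let the fingers close. It gives the time, the measured TCP pose, the force, the opening and the grip force at its end, in the units of the state.
- telemetry.get_state(): the state, without advancing time (a new reading comes with each control period).
- camera(name): name is "side" or "top" or "wrist"; returns the picture (480x640x3 uint8, red, green, blue); there is no depth.
- camera_info(name): a dict with "camera_matrix" (3x3 intrinsics, pixels), "pose" (4x4, takes a point from camera to world coordinates); the wrist camera has in their place "T_tool_cam" (4x4, takes a point from camera to tool coordinates, whose origin is the TCP and whose axes are the flange's). Camera axes: x right, y down, z forward; pixel columns grow to the right and rows downward; lengths in m; the calibration is good to about 2 mm. The wrist camera is an equidistant fisheye: a pixel r from the principal point sees the ray r / f radians off the axis. A picture is of the moment at which its call begins: read the wrist's pose just before it. camera_info takes no time and is no camera call.
- bot.finish_job(): hands the job in; it is judged then, once.
The state is a dict: "time": time; "qpos": joint angles; "qvel": joint speeds; "joint_efforts": joint torques, N m; "eef_pos": TCP position; "tcp_rot": TCP orientation; "wrist_force": force on the tool from outside, world axes, zero at the start; "torque": the same for the moment, N m; "grip_width": finger opening in m; "grip_force": force on a finger pad.
Only numpy, scipy, OpenCV 4.12 (cv2) and the standard library are available. Lean on these libraries where they do the work, as an engineer would, in place of code of your own. Each camera call takes 0.05 s, during which the arm holds its last target. There are 200 camera calls.

## Working session

There is one attempt and no reset: what is moved stays moved. The work goes in short steps, Python scripts to look and compute and a tool call to move; the robot and the scene stay as the last step left them, time stands still between calls to the robot, and variables do not carry over. Pictures are saved under pics/ and viewed, at most 10 in all, crops included, and the job is handed in when it is done.

Besides the shell and the picture viewer there is one more tool, called as a command line: name --argument value ..., lists and objects as JSON in quotes. jog_arm: Moves the arm, as the interface text tells. Its arguments: {"type":"object","properties":{"claw":{"type":"array","items":{"type":"number"}},"translation":{"type":"array","items":{"type":"array","items":{"type":"number"}}},"turn":{"type":"array","items":{"type":"array","items":{"type":"number"}}},"squeeze":{"type":"number"}},"required":["claw","translation","turn"]}

```bash
ls; mkdir -p pics; python3 - <<'E'
from bench import telemetry, camera, camera_info, bot
import cv2, numpy as np
np.set_printoptions(precision=4,suppress=True)
for n in ("top","side"):
    cv2.imwrite(f"pics/{n}0.png",camera(n)[:,:,::-1]); i=camera_info(n); print(n,i["camera_matrix"],i["pose"])
print(camera_info("wrist")); print(telemetry.get_state())
E
```

```text
pics
top [[525.2786   0.     319.9147]
 [  0.     525.2786 224.3205]
 [  0.       0.       1.    ]] [[ 0.0046 -0.9812  0.1929  0.266 ]
 [-0.9999 -0.0016  0.0155 -0.0082]
 [-0.0149 -0.193  -0.9811  1.6808]
 [ 0.      0.      0.      1.    ]]
side [[526.3049   0.     323.5666]
 [  0.     526.3049 242.38  ]
 [  0.       0.       1.    ]] [[ 0.9513 -0.2202  0.2156  0.2234]
 [-0.3081 -0.6914  0.6534 -1.0175]
 [ 0.0052 -0.6881 -0.7256  1.2083]
 [ 0.      0.      0.      1.    ]]
{'camera_matrix': array([[371.6483,   0.    , 314.3013],
       [  0.    , 371.6483, 240.4222],
       [  0.    ,   0.    ,   1.    ]]), 'T_tool_cam': array([[-0.0003, -0.9694, -0.2456,  0.0668],
       [ 1.    , -0.0002, -0.0004,  0.0003],
       [ 0.0004, -0.2456,  0.9694, -0.1583],
       [ 0.    ,  0.    ,  0.    ,  1.    ]])}
{'time': 0.1, 'qpos': array([-76.0656,  24.9321,   1.4299,  90.1842,  -0.6637,  64.9729,
        -4.3017]), 'qvel': array([ 0.0382,  0.0227, -0.0659, -0.0919, -0.0719,  0.0343, -0.0164]), 'joint_efforts': array([  0.0019, -66.9129,   0.9872, -31.5144,  -0.0606,   0.0374,
         0.    ]), 'eef_pos': array([0.2117, 0.5876, 0.226 ]), 'tcp_rot': array([-179.9195,    0.0078,  160.1856]), 'wrist_force': array([ 0.1189,  0.1162, -0.349 ]), 'torque': array([-0.0431, -0.0293,  0.0422]), 'grip_force': 0.0, 'grip_width': 0.09152931331839138}
```

View pics/top0.png

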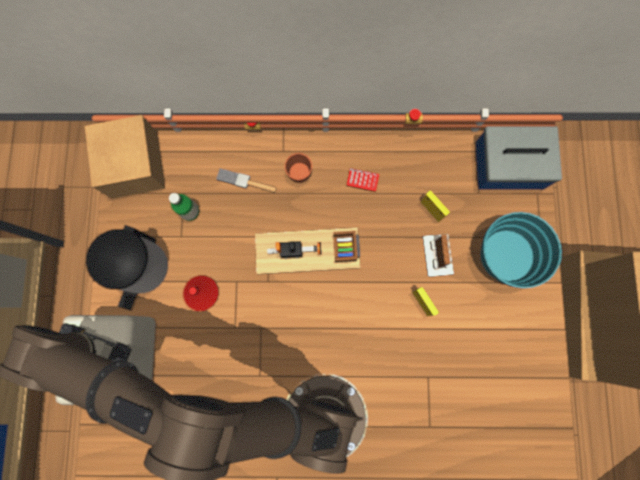

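View pics/side0.png

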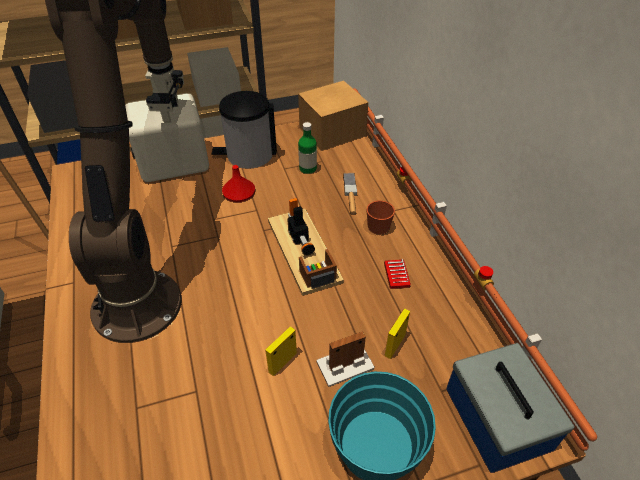

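The top view shows the jig at about (307,250), pressing to image-right (world −y), and the white rack with a brown board at (438,255). Shaped like the board are:
- the brown board in the white rack: side (348,350), top (444,248)
- a yellow slab: side (282,350), top (427,300)
- a yellow slab: side (398,333), top (435,205)

I choose the brown one in the white rack, and check it in a close crop.

```bash
cat > h.py <<'E'
import numpy as np, cv2
from bench import telemetry, camera, camera_info, bot
from scipy.spatial.transform import Rotation as R
np.set_printoptions(precision=4,suppress=True)
def ray(n,uv,st=None):
    i=camera_info(n);K=i["camera_matrix"];uv=np.asarray(uv,float)
    x=(uv[0]-K[0,2])/K[0,0];y=(uv[1]-K[1,2])/K[1,1]
    if n=="wrist":
        r=np.hypot(x,y); d=np.array([x/r*np.sin(r),y/r*np.sin(r),np.cos(r)]) if r>0 else np.array([0,0,1.])
        T=np.eye(4);T[:3,:3]=R.from_euler('xyz',st['tcp_rot'],degrees=True).as_matrix();T[:3,3]=st['eef_pos'];P=T@i["T_tool_cam"]
    else: d=np.array([x,y,1.]);P=i["pose"]
    d=P[:3,:3]@d; return P[:3,3],d/np.linalg.norm(d)
def onz(n,uv,z,st=None):
    o,d=ray(n,uv,st); return o+d*(z-o[2])/d[2]
def tri(rays):
    A=np.zeros((3,3));b=np.zeros(3)
    for o,d in rays: M=np.eye(3)-np.outer(d,d);A+=M;b+=M@o
    p=np.linalg.solve(A,b); return p,[np.linalg.norm(np.cross(p-o,d)) for o,d in rays]
def proj(n,p,st=None):
    i=camera_info(n);K=i["camera_matrix"]
    if n=="wrist":
        T=np.eye(4);T[:3,:3]=R.from_euler('xyz',st['tcp_rot'],degrees=True).as_matrix();T[:3,3]=st['eef_pos'];P=T@i["T_tool_cam"]
    else: P=i["pose"]
    c=P[:3,:3].T@(np.asarray(p)-P[:3,3])
    if n=="wrist":
        th=np.arctan2(np.hypot(c[0],c[1]),c[2]);u=c[:2]/np.hypot(c[0],c[1])*th
    else:u=c[:2]/c[2]
    return u*K[0,0]+K[:2,2]
E
python3 - <<'E'
import cv2,numpy as np
t=cv2.imread('pics/top0.png');s=cv2.imread('pics/side0.png')
a=cv2.resize(t[220:285,245:375],(780,390//1),interpolation=cv2.INTER_CUBIC)[:, :]
r=cv2.resize
A=r(t[225:280,250:365],(460,220),interpolation=cv2.INTER_CUBIC)
B=r(t[225:280,415:460],(180,220),interpolation=cv2.INTER_CUBIC)
C=r(s[195:295,260:350],(342,380),interpolation=cv2.INTER_CUBIC)
D=r(s[315:390,310:380],(354,380),interpolation=cv2.INTER_CUBIC)
o=np.zeros((600,800,3),np.uint8);o[:220,:460]=A;o[:220,480:660]=B;o[220:,:342]=C;o[220:,360:714]=D
cv2.imwrite('pics/crop.png',o)
E
```

```text
(no output)
```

View pics/crop.png

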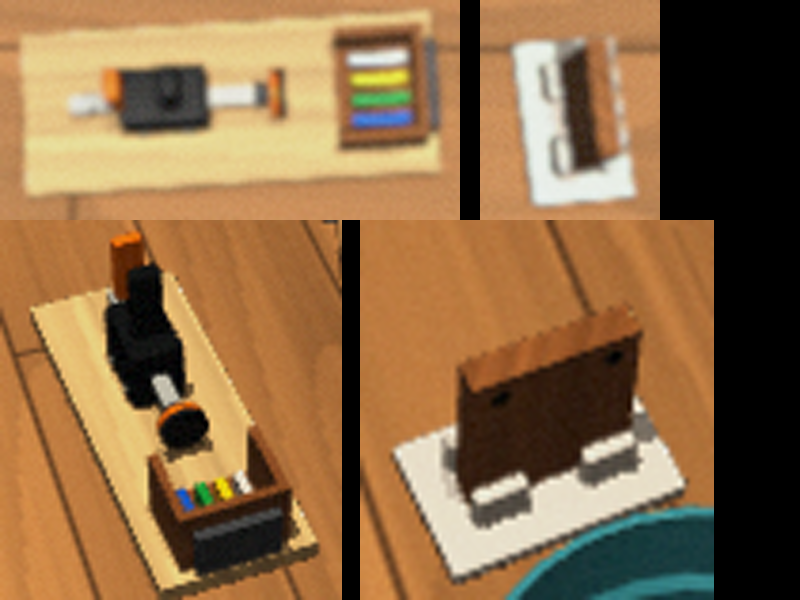

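The crop confirms it: a brown pine board with two dark holes stands in the white lugs. The jig has a tan base, the black handle in front of the orange trigger, and the pine box holding coloured blocks. Now coarse poses from masks in the fixed cameras.

```bash
python3 - <<'E'
from h import *
t=cv2.imread('pics/top0.png')
h=cv2.cvtColor(t,cv2.COLOR_BGR2HSV)
def big(m,roi):
    z=np.zeros_like(m);x0,x1,y0,y1=roi;z[y0:y1,x0:x1]=m[y0:y1,x0:x1]
    c=max(cv2.findContours(z,cv2.RETR_EXTERNAL,cv2.CHAIN_APPROX_NONE)[0],key=cv2.contourArea)
    return c
# base: pale tan ; print hsv samples
print(h[265,262],h[280,262],h[262,432],h[240,428])
m=cv2.inRange(h,(0,0,170),(179,40,255)); c=big(m,(415,460,225,285)); b=cv2.boxPoints(cv2.minAreaRect(c));print(b)
print('rack',[onz('top',p,0.01) for p in b])
hh=h[265,262]; m=cv2.inRange(h,(15,60,170),(30,140,255)); c=big(m,(245,370,220,285)); b=cv2.boxPoints(cv2.minAreaRect(cv2.convexHull(c)));print(b)
print('base',[onz('top',p,0.018) for p in b])
# crop-read points of board top (side crop D) and top crop B
D=lambda x,y:(310+(x-360)/5.057,315+(y-220)/5.067)
B=lambda x,y:(415+(x-480)/4,225+y/4)
for p in [(460,365),(475,392),(640,330),(625,305)]: print('board side',onz('side',D(*p),.12))
for p in [(582,40),(612,38),(628,155),(600,165)]: print('board top',onz('top',B(*p),.12))
s=cv2.imread('pics/side0.png')
A=lambda x,y:(250+x/4,225+y/4)
C=lambda x,y:(260+x/3.8,195+(y-220)/3.8)
print('handle top',tri([ray('top',A(172,72)),ray('side',C(147,272))]))
print('trig top',tri([ray('top',A(110,72)),ray('side',C(127,238))]))
print('jaw',onz('top',A(283,92),.06))
E
```

```text
[ 22 101 232] [ 14 138 176] [ 28  22 184] [ 48  11 236]
[[422.7503 236.0645]
 [447.9438 232.8138]
 [453.1556 273.2058]
 [427.9622 276.4565]]
rack [array([ 0.5566, -0.3131,  0.01  ]), array([ 0.5673, -0.3943,  0.01  ]), array([ 0.4372, -0.4053,  0.01  ]), array([ 0.4267, -0.3252,  0.01  ])]
[[251.1415 231.5477]
 [358.2    225.6   ]
 [360.7292 271.1262]
 [253.6708 277.0739]]
base [array([0.5688, 0.2396, 0.018 ]), array([ 0.589 , -0.1054,  0.018 ]), array([ 0.4421, -0.112 ,  0.018 ]), array([0.4222, 0.2272, 0.018 ])]
board side [ 0.4574 -0.3619  0.12  ]
board side [ 0.4595 -0.3782  0.12  ]
board side [ 0.5462 -0.3697  0.12  ]
board side [ 0.5444 -0.3542  0.12  ]
board top [ 0.5408 -0.3463  0.12  ]
board top [ 0.5424 -0.3688  0.12  ]
board top [ 0.4541 -0.3769  0.12  ]
board top [ 0.4466 -0.3559  0.12  ]
handle top (array([0.512 , 0.0956, 0.1428]), [np.float64(0.00012895074087047737), np.float64(0.0001289507408704724)])
trig top (array([0.5105, 0.1421, 0.1396]), [np.float64(0.0016996221452728014), np.float64(0.0016996221452728136)])
jaw [0.5095 0.0144 0.06  ]
```

The fixed cameras agree on these coarse positions:
- **Board:** centre about (0.498, −0.364), 120 mm top.
- **Jig:** centre about (0.505, 0.062), x axis at about −86.6°.
- **Handle top:** about (0.512, 0.096, 0.143).

Now I'll lift and swing across to the rack, turning the tool to a yaw of about 5°.

jog_arm --claw '[0, 0, 0, 0, 0, 0, 0, 0]' --translation '[[0, 0, -2.5], [0, 0, -5.3], [-2.2, -1.3, -5.3], [-4.4, -2.6, -5.3], [-6.6, -3.9, -5.3], [-8.8, -5.2, -5.3], [-11, -6.5, -5.3], [-13, -7.7, -5.3]]' --turn '[[0, 0, 1], [0, 0, 3], [0, 0, 5], [0, 0, 7], [0, 0, 9], [0, 0, 11], [0, 0, 13], [0, 0, 15]]'

```text
time: 1.1
eef_pos: [0.4512, 0.2973, 0.3591]
tcp_rot: [-180.0, -0.0, 84.9]
wrist_force: [0.6, 1.2, -0.5]
grip_width: 0.0917
grip_force: 0.0
```

jog_arm --claw '[0, 0, 0, 0, 0, 0, 0, 0]' --translation '[[-1.5, 0.4, 0.4], [-3, 0.8, 0.8], [-4.5, 1.2, 1.2], [-6, 1.6, 1.6], [-7.5, 2, 2], [-9, 2.4, 2.6], [-10.9, 2.9, 3.2], [-10.9, 2.9, 3.2]]' --turn '[[0, 0, 2], [0, 0, 4], [0, 0, 6], [0, 0, 8], [0, 0, 10], [0, 0, 12], [0, 0, 14], [0, 0, 16]]'

```text
time: 2.1
eef_pos: [0.499, 0.0171, 0.2784]
tcp_rot: [179.9, 0.1, 4.5]
wrist_force: [-0.4, 0.9, 0.3]
grip_width: 0.0917
grip_force: 0.0
```

```bash
python3 - <<'E'
from h import *
import json
s=telemetry.get_state();im=camera('wrist');cv2.imwrite('pics/w1.png',im[:,:,::-1])
json.dump({k:list(s[k]) for k in('eef_pos','tcp_rot')},open('w1.json','w'));print(s['eef_pos'],s['tcp_rot'],s['qpos'])
E
```

```text
[0.499  0.0171 0.2784] [179.9168   0.086    4.465 ] [-44.897   12.0364  45.0022 105.2825  -9.1564  66.4947 -82.3765]
```

View pics/w1.png

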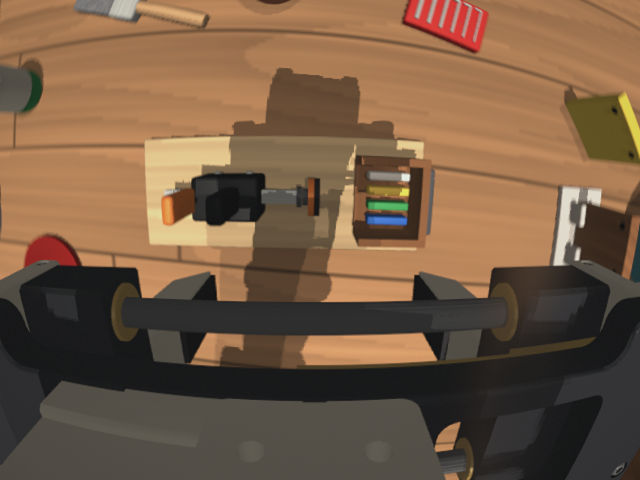

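The wrist view shows the whole jig: base corners at about (145,140), (423,140), (424,248), (150,244), trigger top at (178,200), handle (222,203), jaw (314,196), and box rim from x=355 to 430. The rack and board are at the right, about (590,235).

```bash
cat > jig.py <<'E'
from h import *
import json,sys
def fit(name,js):
    st=json.load(open(js));im=cv2.imread(name);h=cv2.cvtColor(im,cv2.COLOR_BGR2HSV)
    m=cv2.inRange(h,(17,50,90),(32,150,255));m[:, :]=cv2.morphologyEx(m,cv2.MORPH_OPEN,np.ones((3,3)))
    z=np.zeros_like(m);z[120:262,120:440]=m[120:262,120:440]
    cs=[c for c in cv2.findContours(z,cv2.RETR_EXTERNAL,cv2.CHAIN_APPROX_NONE)[0] if cv2.contourArea(c)>150]
    P=np.vstack(cs)[:,0]
    W=np.array([onz('wrist',p,.018,st)[:2] for p in P],np.float32)
    return st,im,W
if __name__=="__main__":
    st,im,W=fit('pics/w1.png','w1.json')
    r=cv2.minAreaRect(W*1000);b=cv2.boxPoints(r)
    print(r);print(b)
    c=cv2.resize(im[130:260,130:445],(788,325),interpolation=cv2.INTER_CUBIC)
    cv2.imwrite('pics/w1c.png',c)
E
python3 jig.py
```

```text
((510.8337707519531, 58.860694885253906), (129.21893310546875, 328.27252197265625), 3.272090435028076)
[[ 436.9611  219.0416]
 [ 455.6981 -108.6957]
 [ 584.7064 -101.3202]
 [ 565.9694  226.4171]]
```

View pics/w1c.png

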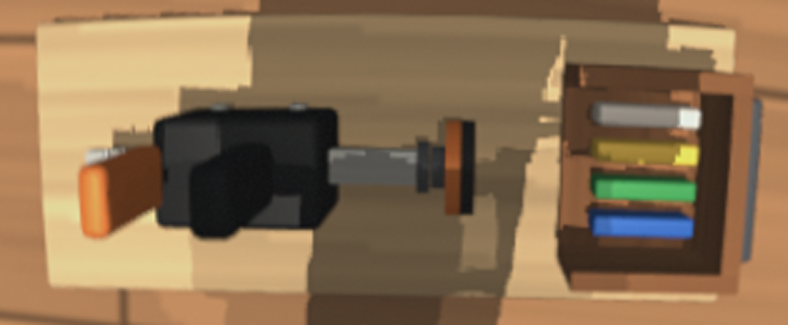

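The crop shows the trigger top at (95,200), handle top (215,205), jaw face (470,165), and the box's open-end corners at about (566,65) and (572,290). The base fit gives 129×328 mm, so it is trustworthy. I'll check it by projecting known jig points and triangulating with the other views.

```bash
cat >> h.py <<'E'
JO=np.array([.5108,.0589]);JA=np.radians(-86.73)
def jig(x,y,z):
    c,s=np.cos(JA),np.sin(JA); return np.array([JO[0]+c*x-s*y,JO[1]+s*x+c*y,z])
def tojig(p):
    c,s=np.cos(JA),np.sin(JA);d=np.asarray(p)[:2]-JO; return np.array([c*d[0]+s*d[1],-s*d[0]+c*d[1],p[2] if len(p)>2 else 0])
E
python3 - <<'E'
from h import *
import json
st=json.load(open('w1.json'))
for n,p in dict(boxtopL=(.085,.045,.078),boxtopR=(.085,-.045,.078),boxbackL=(.155,.045,.078),boxbackR=(.155,-.045,.078),handle=(-.042,0,.145),trig=(-.084,0,.145),jaw0=(.022,0,.068)).items():
    w=proj('wrist',jig(*p),st);print(n,'crop',(w-130)*2.5,'top',(proj('top',jig(*p))-[250,225])*4,'side',(proj('side',jig(*p))-[260,195])*3.8+[0,220])
W=lambda x,y:(130+x/2.5,130+y/2.5)
C=lambda x,y:(260+x/3.8,195+(y-220)/3.8)
A=lambda x,y:(250+x/4,225+y/4)
for n,w,s,t in [('handle',(215,205),(147,270),(172,72)),('trig',(97,202),(127,237),(110,72)),('jawtop',(470,120),None,None),('boxbackL',(750,75),(287,487),(430,22))]:
    L=[ray('wrist',W(*w),st)]
    if s: L+=[ray('side',C(*s))]
    if len(L)>1:
        p,e=tri(L);print(n,p,tojig(p),e)
for z in(.048,.068): print('jaw face',tojig(onz('wrist',W(474,165),z,st)))
E
```

```text
boxtopL crop [578.8219  62.7369] top [331.6845  23.4224] side [252.6657 420.9796]
boxtopR crop [569.2547 288.7693] top [338.4015 138.6575] side [142.4228 451.9975]
boxbackL crop [752.2353  72.1932] top [421.862   18.5204] side [286.8263 484.9603]
boxbackR crop [736.0448 291.7326] top [429.5548 133.7247] side [173.7609 517.9065]
handle crop [208.0591 201.1927] top [164.6716  76.0842] side [140.5334 266.5717]
trig crop [ 90.1588 200.9102] top [108.0325  79.1579] side [123.1304 233.0371]
jaw0 crop [414.5016 170.5699] top [253.8074  87.1122] side [170.3183 389.9026]
handle [0.5099 0.0967 0.1459] [-0.0378  0.0012  0.1459] [np.float64(0.0027069520967765476), np.float64(0.002706952096776431)]
trig [0.5069 0.1395 0.1442] [-0.0807  0.0007  0.1442] [np.float64(0.0014935204272039611), np.float64(0.0014935204272039178)]
boxbackL [ 0.564  -0.0934  0.0759] [0.155  0.0444 0.0759] [np.float64(0.0006915225008306072), np.float64(0.0006915225008305508)]
jaw face [0.0461 0.0001 0.048 ]
jaw face [0.0457 0.0027 0.068 ]
```

The jig pose checks out: box back corner within 1 mm and heights good. The jaw face is at jig x of about 46 mm, so the rod is already about 24 mm advanced. On to the rack.

jog_arm --claw '[0, 0, 0, 0, 0, 0, 0, 0]' --translation '[[-0.2, 2.2, 0], [-0.4, 4.5, 0], [-0.6, 6.8, 0], [-0.8, 9.1, 0], [-1, 11.4, 0], [-1.1, 13.4, 0], [-1.2, 15.2, 0], [-1.2, 15.2, 0]]' --turn '[[0, 0, 0], [0, 0, 0], [0, 0, 0], [0, 0, 0], [0, 0, 0], [0, 0, 0], [0, 0, 0], [0, 0, 0]]'

```text
time: 3.15
eef_pos: [0.5028, -0.3632, 0.2788]
tcp_rot: [179.9, 0.1, 5.1]
wrist_force: [-0.3, 0.7, 0.7]
grip_width: 0.092
grip_force: 0.0
```

```bash
python3 - <<'E'
from h import *
import json
s=telemetry.get_state();im=camera('wrist');cv2.imwrite('pics/w2.png',im[:,:,::-1])
json.dump({k:list(s[k]) for k in('eef_pos','tcp_rot')},open('w2.json','w'));print(s['eef_pos'],s['tcp_rot'],s['qpos'])
p=proj('wrist',[.498,-.364,.12],s).astype(int);print(p)
x0,y0=max(p[0]-100,0),max(p[1]-75,0)
cv2.imwrite('pics/w2c.png',cv2.resize(im[y0:y0+150,x0:x0+200,::-1],(800,600),interpolation=cv2.INTER_CUBIC));print(x0,y0)
E
```

```text
[ 0.5028 -0.3632  0.2788] [179.9053   0.0868   5.0702] [ -0.4117  27.2092  48.1253  89.0815 -20.7152  73.0579 -34.2864]
[315 228]
215 153
```

View pics/w2c.png

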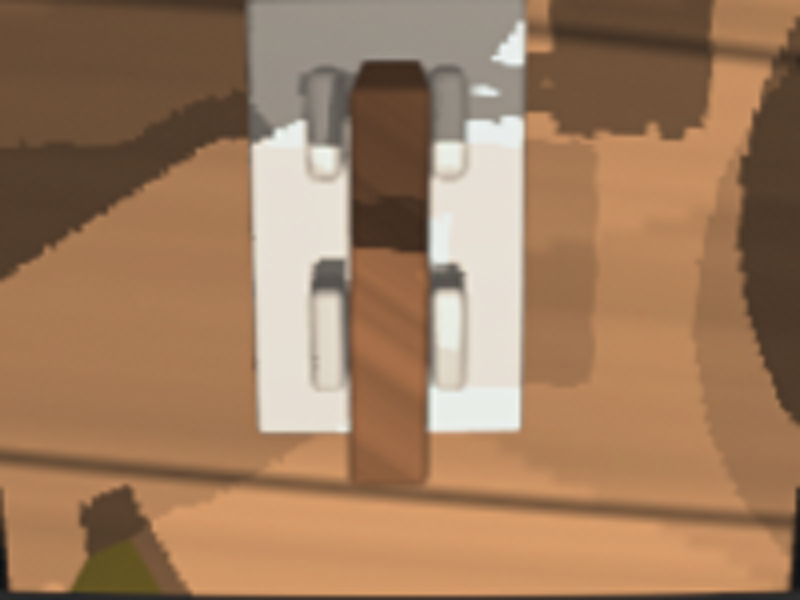

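The crop shows the board's top face between (352,90), (428,90), (428,485) and (350,485), nearly aligned with the tool. The lugs and white foot lie below it.

```bash
python3 - <<'E'
from h import *
import json
st=json.load(open('w2.json'))
W=lambda x,y:(215+x/4,153+y/4)
P=np.array([onz('wrist',W(*p),.12,st) for p in [(352,90),(428,90),(428,485),(350,485)]]);print(P,P.mean(0))
print(np.linalg.norm(P[1]-P[0]),np.linalg.norm(P[3]-P[0]))
d=(P[0]+P[1]-P[2]-P[3]);print('width dir deg',np.degrees(np.arctan2(d[1],d[0])))
# height from two views: near top corners (wrist) with side view
D=lambda x,y:(310+(x-360)/5.057,315+(y-220)/5.067)
for w,s in [((350,485),(460,365)),((428,485),(475,392)),((428,90),(640,330)),((352,90),(625,305))]:
    print(tri([ray('wrist',W(*w),st),ray('side',D(*s))]))
R0=[onz('wrist',W(*p),.01,st) for p in [(250,0),(260,432),(522,430),(525,0)]];print(R0)
E
```

```text
[[ 0.5429 -0.3496  0.12  ]
 [ 0.5443 -0.3657  0.12  ]
 [ 0.4561 -0.3739  0.12  ]
 [ 0.4546 -0.3563  0.12  ]] [ 0.4995 -0.3614  0.12  ]
0.016176342420902306 0.08861776886992918
width dir deg 4.842880357527495
(array([ 0.456 , -0.3582,  0.1178]), [np.float64(0.0028617841011467754), np.float64(0.0028617841011467533)])
(array([ 0.4579, -0.3756,  0.1191]), [np.float64(0.002611775844239076), np.float64(0.002611775844238998)])
(array([ 0.5457, -0.3667,  0.1166]), [np.float64(0.0018493723522308761), np.float64(0.001849372352231069)])
(array([ 0.5442, -0.3505,  0.1157]), [np.float64(0.0018678411227301623), np.float64(0.0018678411227300322)])
[array([ 0.558 , -0.3159,  0.01  ]), array([ 0.4298, -0.3279,  0.01  ]), array([ 0.4374, -0.4066,  0.01  ]), array([ 0.5648, -0.3941,  0.01  ])]
```

jog_arm --claw '[0, 0, 0, 0, 0, 0.5, 1, 1]' --translation '[[-0.13, -0.08, 2], [-0.13, -0.08, 4], [-0.13, -0.08, 6], [-0.13, -0.08, 7.55], [-0.13, -0.08, 7.55], [-0.13, -0.08, 7.55], [-0.13, -0.08, 7.55], [-0.13, -0.08, 7.55]]' --turn '[[0, 0, 0], [0, 0, 0], [0, 0, 0], [0, 0, 0], [0, 0, 0], [0, 0, 0], [0, 0, 0], [0, 0, 0]]' --squeeze 25

```text
time: 4.2
eef_pos: [0.5015, -0.3582, 0.0918]
tcp_rot: [179.9, -0.1, 5.2]
wrist_force: [-0.2, -1.7, -0.4]
grip_width: 0.066
grip_force: 0.0
```

jog_arm --claw '[1, 1, 1, 1]' --translation '[[0, 0, 0], [0, 0, 0], [0, 0, 0], [0, 0, 0]]' --turn '[[0, 0, 0], [0, 0, 0], [0, 0, 0], [0, 0, 0]]'

```text
time: 4.7
eef_pos: [0.5007, -0.3579, 0.0904]
tcp_rot: [-180.0, 0.0, 5.2]
wrist_force: [-0.0, 0.1, -0.1]
grip_width: 0.0266
grip_force: 0.0
```

jog_arm --claw '[0.72, 0.72, 1, 1, 1, 1]' --translation '[[-0.06, 0.13, 0], [-0.06, 0.13, 0], [-0.06, 0.13, 0], [-0.06, 0.13, 0], [-0.06, 0.13, 0], [-0.06, 0.13, 0]]' --turn '[[0, 0, 0], [0, 0, 0], [0, 0, 0], [0, 0, 0], [0, 0, 0], [0, 0, 0]]'

```text
time: 5.45
eef_pos: [0.4995, -0.3613, 0.0904]
tcp_rot: [-180.0, 0.0, 5.2]
wrist_force: [0.0, 0.4, -0.5]
grip_width: 0.0179
grip_force: 25.0
```

Board gripped (17.9 mm, 25 N) and centred. Lift and carry to above the jig.

jog_arm --claw '[1, 1, 1, 1, 1, 1, 1, 1]' --translation '[[0, 0, -0.8], [0, 0, -2.2], [0, 0, -4.2], [0, 0, -6.4], [0.3, -1.9, -6.4], [0.6, -4.1, -6.4], [0.9, -6.3, -6.4], [1.2, -8.5, -6.4]]' --turn '[[0, 0, 0], [0, 0, 0], [0, 0, 0], [0, 0, 0], [0, 0, 0.1], [0, 0, 0.2], [0, 0, 0.3], [0, 0, 0.38]]'

```text
time: 6.45
eef_pos: [0.5101, -0.1455, 0.2518]
tcp_rot: [-180.0, -0.1, 3.2]
wrist_force: [0.6, -0.3, -1.3]
grip_width: 0.0177
grip_force: 25.0
```

jog_arm --claw '[1, 1, 1, 1, 1, 1]' --translation '[[0.2, -1.9, 0], [0.4, -3.5, 0], [0.6, -4.8, 0], [0.6, -5.4, 0], [0.6, -5.4, 0], [0.6, -5.4, 0]]' --turn '[[0, 0, 0], [0, 0, 0], [0, 0, 0], [0, 0, 0], [0, 0, 0], [0, 0, 0]]'

```text
time: 7.2
eef_pos: [0.5173, -0.0131, 0.2508]
tcp_rot: [180.0, -0.0, 3.2]
wrist_force: [0.4, -0.2, -0.8]
grip_width: 0.0178
grip_force: 25.0
```

```bash
python3 - <<'E'
from h import *
import json
s=telemetry.get_state();im=camera('wrist');cv2.imwrite('pics/w3.png',im[:,:,::-1])
json.dump({k:list(s[k]) for k in('eef_pos','tcp_rot')},open('w3.json','w'));print(s['eef_pos'],s['tcp_rot'],s['wrist_force'],tojig(s['eef_pos']))
E
```

```text
[ 0.5173 -0.0131  0.2508] [179.976   -0.0239   3.1611] [ 0.3982 -0.1964 -0.7742] [0.0722 0.0024 0.2508]
```

View pics/w3.png

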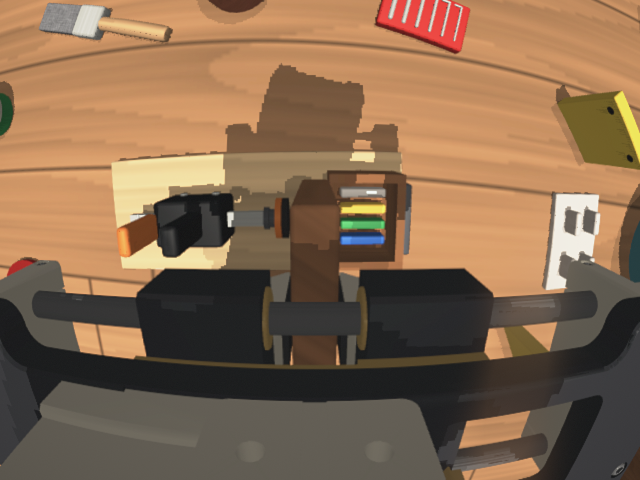

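The view shows the board held upright at columns 291–339, the box's open-end far corner at about (328,172), the jaw at (284,215), and base corners at (113,162), (124,270), (402,153). I'll check the jig fit and the board's place in the grip from this second place.

```bash
python3 - <<'E'
from h import *
import json
st=json.load(open('w3.json'));s1=json.load(open('w1.json'))
for n,p in dict(boxtopL=(.085,.045,.078),boxtopLi=(.085,.037,.078),boxbackL=(.155,.045,.078),boxbackR=(.155,-.045,.078),trig=(-.09,0,.145),c1=(-.165,.065,.018),c2=(-.165,-.065,.018),c3=(.165,.065,.018)).items():
    print(n,proj('wrist',jig(*p),st))
T=R.from_euler('xyz',st['tcp_rot'],degrees=True)
for v in [(.045,-.009,-.030),(.045,.009,-.030),(.045,-.009,.08),(.045,.009,.08)]:
    print('board far',proj('wrist',T.apply(v)+st['eef_pos'],st))
im=cv2.imread('pics/w3.png');c=im[150:280,105:425]
cv2.imwrite('pics/w3c.png',cv2.resize(c,(800,325),interpolation=cv2.INTER_CUBIC))
E
```

```text
boxtopL [329.1571 173.1053]
boxtopLi [329.1291 182.0209]
boxbackL [406.0555 174.2588]
boxbackR [401.4072 268.8831]
trig [115.3731 241.2123]
c1 [110.0738 159.9429]
c2 [120.7444 267.1565]
c3 [401.9717 151.7956]
board far [290.4523 204.9939]
board far [341.9626 204.9905]
board far [301.2414 178.9317]
board far [329.3274 178.9295]
```

View pics/w3c.png

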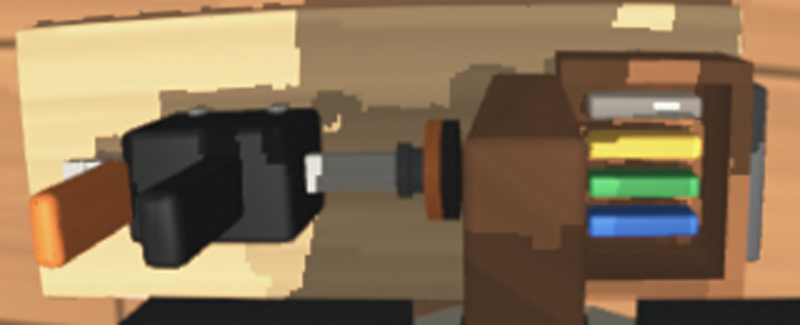

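Board and jig match the projection to about 1–2 px. Tool y is jig x. Now descend to about 2 mm above the base with 5–6 mm of clearance to the box.

jog_arm --claw '[1, 1, 1, 1, 1, 1, 1, 1]' --translation '[[-0.08, -0.09, 1], [-0.08, -0.09, 2.5], [-0.08, -0.09, 4], [-0.08, -0.09, 5], [-0.08, -0.09, 5.6], [-0.08, -0.09, 5.95], [-0.08, -0.09, 5.95], [-0.08, -0.09, 5.95]]' --turn '[[0, 0, 0], [0, 0, 0], [0, 0, 0], [0, 0, 0], [0, 0, 0], [0, 0, 0], [0, 0, 0], [0, 0, 0]]'

```text
time: 8.25
eef_pos: [0.5159, -0.0093, 0.1025]
tcp_rot: [-180.0, -0.1, 3.3]
wrist_force: [0.4, 0.1, -1.6]
grip_width: 0.0177
grip_force: 25.0
```

```bash
python3 - <<'E'
from h import *
s=telemetry.get_state();print(s['eef_pos'],s['tcp_rot'],s['wrist_force'],tojig(s['eef_pos']))
E
```

```text
[ 0.5159 -0.0093  0.1025] [-179.9884   -0.0739    3.2776] [ 0.3833  0.1011 -1.6239] [0.0683 0.0012 0.1025]
```

jog_arm --claw '[1, 1, 1, 1, 1, 1]' --translation '[[-0.03, 0.1, 0.1], [-0.03, 0.2, 0.1], [-0.03, 0.24, 0.1], [-0.03, 0.28, 0.1], [-0.03, 0.3, 0.1], [-0.03, 0.3, 0.1]]' --turn '[[0, 0, 0], [0, 0, 0], [0, 0, 0], [0, 0, 0], [0, 0, 0], [0, 0, 0]]'

```text
time: 9.0
eef_pos: [0.515, -0.0167, 0.0992]
tcp_rot: [-180.0, -0.0, 3.3]
wrist_force: [0.1, -1.3, -0.7]
grip_width: 0.0177
grip_force: 25.0
```

jog_arm --claw '[1, 1, 1]' --translation '[[0, 0.03, 0], [0, 0.05, 0], [0, 0.05, 0]]' --turn '[[0, 0, 0], [0, 0, 0], [0, 0, 0]]'

```text
time: 9.38
eef_pos: [0.5151, -0.0175, 0.0992]
tcp_rot: [-180.0, 0.0, 3.3]
wrist_force: [-1.3, 1.3, -0.9]
grip_width: 0.0179
grip_force: 25.0
```

jog_arm --claw '[1, 1, 1]' --translation '[[0, 0.03, 0], [0, 0.05, 0], [0, 0.05, 0]]' --turn '[[0, 0, 0], [0, 0, 0], [0, 0, 0]]'

```text
time: 9.75
eef_pos: [0.515, -0.0179, 0.0992]
tcp_rot: [-179.9, 0.0, 3.4]
wrist_force: [-1.3, 5.9, 0.6]
grip_width: 0.0179
grip_force: 25.0
```

Contact with the box end confirmed (5.9 N at jig x of about 77 mm). Ease off and lower onto the base.

jog_arm --claw '[1, 1, 1, 1]' --translation '[[0, -0.04, 0], [0, -0.04, 0.03], [0, -0.04, 0.05], [0, -0.04, 0.05]]' --turn '[[0, 0, 0], [0, 0, 0], [0, 0, 0], [0, 0, 0]]'

```text
time: 10.25
eef_pos: [0.5152, -0.0177, 0.0983]
tcp_rot: [-179.9, -0.0, 3.3]
wrist_force: [-2.2, 6.3, 7.5]
grip_width: 0.0178
grip_force: 25.0
```

jog_arm --claw '[1, 1, 0.75, 0.7, 0.65, 0.6]' --translation '[[0, -0.03, -0.01], [0, -0.03, -0.01], [0, -0.03, -0.01], [0, -0.03, -0.01], [0, -0.03, -0.01], [0, -0.03, -0.01]]' --turn '[[0, 0, 0], [0, 0, 0], [0, 0, 0], [0, 0, 0], [0, 0, 0], [0, 0, 0]]'

```text
time: 11.0
eef_pos: [0.5151, -0.0176, 0.0982]
tcp_rot: [180.0, -0.0, 3.3]
wrist_force: [-0.6, -0.1, -0.3]
grip_width: 0.0352
grip_force: 0.0
```

Released cleanly. Retract straight up and look at the board.

jog_arm --claw '[0.6, 0.6, 0.6, 0.4, 0, 0, 0, 0]' --translation '[[0, 0, -0.6], [0, 0, -1.6], [0, 0, -3], [0, 0, -4.6], [0, -0.5, -6], [0, -2.3, -6], [0, -4.1, -6], [0, -5.6, -6]]' --turn '[[0, 0, 0], [0, 0, 0], [0, 0, 0], [0, 0, 0], [0, 0, 0], [0, 0, 0], [0, 0, 0], [0, 0, 0]]'

```text
time: 12.0
eef_pos: [0.5069, 0.1239, 0.2494]
tcp_rot: [-180.0, -0.1, 3.3]
wrist_force: [0.2, -1.0, -0.3]
grip_width: 0.0819
grip_force: 0.0
```

```bash
python3 - <<'E'
from h import *
import json
s=telemetry.get_state();im=camera('wrist');cv2.imwrite('pics/w4.png',im[:,:,::-1])
json.dump({k:list(s[k]) for k in('eef_pos','tcp_rot')},open('w4.json','w'));print(s['time'],s['eef_pos'],s['tcp_rot'],tojig(s['eef_pos']))
w=cv2.resize(im[130:290,190:510,::-1],(800,400),interpolation=cv2.INTER_CUBIC)
si=cv2.resize(camera('side')[195:295,260:360,::-1],(200,200),interpolation=cv2.INTER_CUBIC)
o=np.zeros((600,800,3),np.uint8);o[:400]=w;o[400:,:200]=si
cv2.imwrite('pics/w4c.png',o)
for n,p in dict(trig=(-.084,0,.145),trigrearL=(-.09,.013,.145),handle=(-.042,0,.145),handlefrontL=(-.034,.013,.145),boxL=(.085,.045,.078),bL=(.067,.045,.128),bR=(.067,-.045,.128),bL2=(.085,.045,.128)).items(): print(n,(proj('wrist',jig(*p),s)-[190,130])*2.5)
E
```

```text
12.0 [0.5069 0.1239 0.2494] [-179.9565   -0.0583    3.3085] [-0.0651 -0.0002  0.2494]
trig [248.5473 269.6774]
trigrearL [227.1863 225.9693]
handle [392.4694 269.7444]
handlefrontL [420.8471 226.1466]
boxL [711.1607 112.0244]
bL [723.971  121.8479]
bR [698.6092 386.046 ]
bL2 [771.6674 124.5919]
```

View pics/w4c.png

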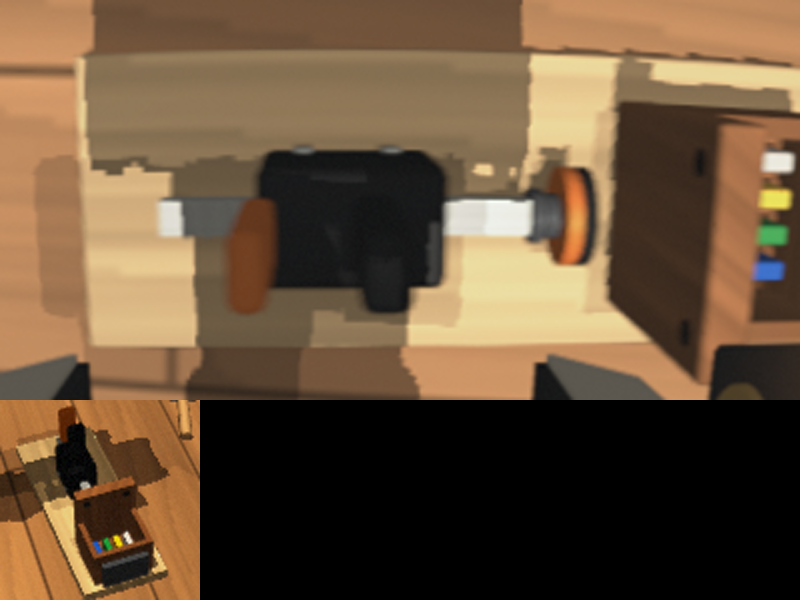

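The board stands upright and square on the box end, with corners within about 1.5 mm of prediction: (720,122) and (700,383). The handle top is at (387,265) and the trigger top at (248,270), as expected. Descend with open fingers over handle and trigger.

jog_arm --claw '[0, 0, 0, 0, 0, 0, 0.15, 0.3]' --translation '[[0, 0.12, 1], [0, 0.12, 2.5], [0, 0.12, 4], [0, 0.12, 5.2], [0, 0.12, 5.9], [0, 0.12, 5.9], [0, 0.12, 5.9], [0, 0.12, 5.9]]' --turn '[[0, 0, 0], [0, 0, 0], [0, 0, 0], [0, 0, 0], [0, 0, 0], [0, 0, 0], [0, 0, 0], [0, 0, 0]]' --squeeze 10

```text
time: 13.1
eef_pos: [0.508, 0.1195, 0.1018]
tcp_rot: [-180.0, -0.1, 3.3]
wrist_force: [0.4, -0.6, -0.6]
grip_width: 0.0763
grip_force: 0.0
```

jog_arm --claw '[0.33, 0.35, 0.35, 0.35]' --translation '[[0, 0, 0], [0, 0, 0], [0, 0, 0], [0, 0, 0]]' --turn '[[0, 0, 0], [0, 0, 0], [0, 0, 0], [0, 0, 0]]'

```text
time: 13.6
eef_pos: [0.5072, 0.1193, 0.1007]
tcp_rot: [-180.0, 0.0, 3.3]
wrist_force: [-0.2, -0.6, -0.1]
grip_width: 0.0595
grip_force: 0.0
```

```bash
cat > st.py <<'E'
from h import *
s=telemetry.get_state();j=tojig(s['eef_pos'])*1000;f=s['wrist_force'];w=s['grip_width']*1000
fx=f[0]*np.cos(JA)+f[1]*np.sin(JA)
print('t %.2f jig x %.2f y %.2f z %.2f yaw %.2f w %.2f grip %.2f Fjx %.2f Fz %.2f | front finger x %.2f rear %.2f'%(s['time'],*j,s['tcp_rot'][2],w,s['grip_force'],fx,f[2],j[0]+w/2,j[0]-w/2))
E
python3 st.py
```

```text
t 13.60 jig x -60.52 y -0.13 z 100.73 yaw 3.28 w 59.47 grip 0.00 Fjx 0.54 Fz -0.11 | front finger x -30.79 rear -90.26
```

jog_arm --claw '[0.37, 0.39, 0.4, 0.4, 0.4]' --translation '[[0, -0.04, 0], [0, -0.04, 0], [0, -0.04, 0], [0, -0.04, 0], [0, -0.04, 0]]' --turn '[[0, 0, 0], [0, 0, 0], [0, 0, 0], [0, 0, 0], [0, 0, 0]]'

```text
time: 14.22
eef_pos: [0.5072, 0.1195, 0.1007]
tcp_rot: [180.0, -0.0, 3.2]
wrist_force: [1.0, -5.2, -2.0]
grip_width: 0.0554
grip_force: 7.8
```

```bash
python3 st.py
```

```text
t 14.22 jig x -60.75 y -0.13 z 100.69 yaw 3.25 w 55.44 grip 7.76 Fjx 5.20 Fz -1.97 | front finger x -33.03 rear -88.46
```

The handle front is at about −33 mm and the trigger is being touched. First pump: close while shifting the hand +x by half.

jog_arm --claw '[0.42, 0.45, 0.48, 0.51, 0.53, 0.55, 0.55, 0.55]' --translation '[[0, 0.08, 0], [0, 0.14, 0], [0, 0.19, 0], [0, 0.25, 0], [0, 0.29, 0], [0, 0.33, 0], [0, 0.33, 0], [0, 0.33, 0]]' --turn '[[0, 0, 0], [0, 0, 0], [0, 0, 0], [0, 0, 0], [0, 0, 0], [0, 0, 0], [0, 0, 0], [0, 0, 0]]'

```text
time: 15.22
eef_pos: [0.5077, 0.1126, 0.1007]
tcp_rot: [-180.0, -0.0, 3.3]
wrist_force: [1.7, 4.8, -4.5]
grip_width: 0.0414
grip_force: 4.0
```

```bash
cat >> st.py <<'E'
im=camera('wrist')[:,:,::-1]; h=cv2.cvtColor(im,cv2.COLOR_BGR2HSV)
m=cv2.inRange(h,(5,150,60),(16,255,255))
# orange blobs in front of the housing: jaw disc
u0=proj('wrist',jig(-.01,0,.048),s);u1=proj('wrist',jig(.066,0,.048),s)
z=np.zeros_like(m);a,b=int(u0[0]),int(u1[0]);v=int(u1[1]);z[max(v-35,0):v+35,a:b]=m[max(v-35,0):v+35,a:b]
ys,xs=np.nonzero(z)
if len(xs)>20: 
    k=np.percentile(xs,95),np.median(ys); print('jaw orange right edge jig x mm',tojig(onz('wrist',k,.055,s))*1000,len(xs))
cv2.imwrite('pics/last.png',im)
E
python3 st.py
```

```text
t 15.22 jig x -53.82 y -0.04 z 100.71 yaw 3.32 w 41.41 grip 4.01 Fjx -4.66 Fz -4.55 | front finger x -33.12 rear -74.53
jaw orange right edge jig x mm [57.6781 11.4197 55.    ] 751
```

jog_arm --claw '[0.5, 0.45, 0.4, 0.37, 0.37, 0.37]' --translation '[[0, -0.06, 0], [0, -0.16, 0], [0, -0.26, 0], [0, -0.31, 0], [0, -0.31, 0], [0, -0.31, 0]]' --turn '[[0, 0, 0], [0, 0, 0], [0, 0, 0], [0, 0, 0], [0, 0, 0], [0, 0, 0]]'

```text
time: 16.02
eef_pos: [0.5072, 0.1196, 0.1008]
tcp_rot: [180.0, -0.0, 3.3]
wrist_force: [-0.5, -0.0, -0.1]
grip_width: 0.0576
grip_force: 0.0
```

```bash
python3 st.py; python3 - <<'E'
from h import *
import json
im=cv2.imread('pics/last.png');s=telemetry.get_state()
for x in range(30,72,2):
    u=proj('wrist',jig(x/1000,0,.066),s).astype(int);print(x,u,im[u[1],u[0]],im[u[1]+6,u[0]])
E
```

```text
t 16.02 jig x -60.76 y -0.10 z 100.76 yaw 3.27 w 57.59 grip 0.00 Fjx 0.00 Fz -0.07 | front finger x -31.96 rear -89.55
jaw orange right edge jig x mm [58.2544 11.2022 55.    ] 777
30 [471 266] [131 138 141] [34 33 32]
32 [474 266] [52 52 52] [34 34 34]
34 [477 266] [115 116 119] [34 34 34]
36 [480 266] [115 116 118] [34 34 35]
38 [483 266] [113 114 114] [35 35 36]
40 [486 266] [111 113 113] [34 36 37]
42 [489 266] [109 111 110] [35 36 38]
44 [492 265] [ 37  64 111] [35 36 39]
46 [494 265] [ 35  64 112] [36 37 41]
48 [497 265] [ 35  62 108] [37 39 44]
50 [500 265] [ 86 176 249] [37 40 44]
52 [503 265] [ 86 175 246] [37 39 46]
54 [506 265] [ 85 174 249] [37 41 49]
56 [508 265] [ 60  86 125] [39 42 49]
58 [511 265] [55 60 69] [38 42 50]
60 [514 265] [56 62 71] [39 42 52]
62 [517 265] [43 59 83] [38 43 53]
64 [519 265] [43 58 82] [38 42 53]
66 [522 265] [43 58 81] [39 44 54]
68 [524 265] [43 58 80] [39 43 54]
70 [527 264] [42 57 81] [40 45 56]
```

jog_arm --claw '[0.39, 0.42, 0.45, 0.48, 0.5, 0.5]' --translation '[[0, 0.02, 0], [0, 0.07, 0], [0, 0.13, 0], [0, 0.18, 0], [0, 0.21, 0], [0, 0.21, 0]]' --turn '[[0, 0, 0], [0, 0, 0], [0, 0, 0], [0, 0, 0], [0, 0, 0], [0, 0, 0]]'

```text
time: 16.82
eef_pos: [0.5076, 0.1149, 0.1008]
tcp_rot: [-180.0, -0.0, 3.3]
wrist_force: [0.9, 4.7, -0.6]
grip_width: 0.0462
grip_force: 3.7
```

```bash
python3 st.py
```

```text
t 16.82 jig x -56.12 y -0.04 z 100.76 yaw 3.30 w 46.20 grip 3.71 Fjx -4.66 Fz -0.58 | front finger x -33.02 rear -79.22
jaw orange right edge jig x mm [59.0028 12.0022 55.    ] 690
```

jog_arm --claw '[0.52, 0.54, 0.55, 0.55]' --translation '[[0, 0.04, 0], [0, 0.08, 0], [0, 0.1, 0], [0, 0.1, 0]]' --turn '[[0, 0, 0], [0, 0, 0], [0, 0, 0], [0, 0, 0]]'

```text
time: 17.38
eef_pos: [0.5077, 0.1126, 0.1008]
tcp_rot: [-180.0, -0.0, 3.3]
wrist_force: [1.1, 6.1, -1.7]
grip_width: 0.0412
grip_force: 4.9
```

```bash
python3 st.py
```

```text
t 17.38 jig x -53.83 y -0.02 z 100.75 yaw 3.31 w 41.25 grip 4.92 Fjx -6.05 Fz -1.66 | front finger x -33.21 rear -74.46
jaw orange right edge jig x mm [59.6173 13.3301 55.    ] 520
```

No pressure on the board yet (about 6 N, just the mechanism). Release and pump again.

jog_arm --claw '[0.5, 0.45, 0.4, 0.37, 0.37, 0.37]' --translation '[[0, -0.06, 0], [0, -0.16, 0], [0, -0.25, 0], [0, -0.29, 0], [0, -0.29, 0], [0, -0.29, 0]]' --turn '[[0, 0, 0], [0, 0, 0], [0, 0, 0], [0, 0, 0], [0, 0, 0], [0, 0, 0]]'

```text
time: 18.18
eef_pos: [0.5072, 0.1191, 0.1007]
tcp_rot: [180.0, 0.0, 3.3]
wrist_force: [0.1, 0.0, 0.6]
grip_width: 0.0574
grip_force: 0.1
```

jog_arm --claw '[0.39, 0.42, 0.44, 0.46, 0.47, 0.47]' --translation '[[0, 0.02, 0], [0, 0.08, 0], [0, 0.12, 0], [0, 0.16, 0], [0, 0.17, 0], [0, 0.17, 0]]' --turn '[[0, 0, 0], [0, 0, 0], [0, 0, 0], [0, 0, 0], [0, 0, 0], [0, 0, 0]]'

```text
time: 18.92
eef_pos: [0.5074, 0.1164, 0.1007]
tcp_rot: [-179.9, 0.0, 3.3]
wrist_force: [-0.8, 5.2, -2.4]
grip_width: 0.0489
grip_force: 6.2
```

```bash
python3 st.py
```

```text
t 18.93 jig x -57.56 y -0.10 z 100.72 yaw 3.35 w 48.89 grip 6.22 Fjx -5.23 Fz -2.37 | front finger x -33.11 rear -82.01
jaw orange right edge jig x mm [59.4618 13.3515 55.    ] 509
```

jog_arm --claw '[0.48, 0.49, 0.49]' --translation '[[0, 0.02, 0], [0, 0.04, 0], [0, 0.04, 0]]' --turn '[[0, 0, 0], [0, 0, 0], [0, 0, 0]]'

```text
time: 19.35
eef_pos: [0.5075, 0.1157, 0.1007]
tcp_rot: [-179.9, 0.0, 3.4]
wrist_force: [0.1, 6.7, -0.7]
grip_width: 0.0472
grip_force: 10.0
```

```bash
python3 st.py
```

```text
t 19.35 jig x -56.86 y -0.11 z 100.70 yaw 3.36 w 47.24 grip 9.99 Fjx -6.69 Fz -0.68 | front finger x -33.25 rear -80.48
jaw orange right edge jig x mm [59.3663 13.3792 55.    ] 492
```

The ratchet has reached the board (grip at its 10 N limit, net −6.7 N, so trigger about 13 N and pressure about 7 N). Raise the grip limit gently, with the handle finger touching.

jog_arm --claw '[0.5, 0.51, 0.52, 0.52]' --translation '[[0, 0, 0], [0, 0, 0], [0, 0, 0], [0, 0, 0]]' --turn '[[0, 0, 0], [0, 0, 0], [0, 0, 0], [0, 0, 0]]' --squeeze 13

```text
time: 19.9
eef_pos: [0.5074, 0.1154, 0.1007]
tcp_rot: [-179.9, 0.0, 3.3]
wrist_force: [-0.7, 6.6, -1.2]
grip_width: 0.0467
grip_force: 13.0
```

```bash
python3 st.py
```

```text
t 19.90 jig x -56.58 y -0.13 z 100.69 yaw 3.34 w 46.74 grip 13.00 Fjx -6.61 Fz -1.19 | front finger x -33.21 rear -79.95
jaw orange right edge jig x mm [58.9384 13.3189 55.    ] 476
```

jog_arm --claw '[0.52, 0.52, 0.53, 0.53]' --translation '[[0, -0.01, 0], [0, -0.025, 0], [0, -0.035, 0], [0, -0.035, 0]]' --turn '[[0, 0, 0], [0, 0, 0], [0, 0, 0], [0, 0, 0]]' --squeeze 16

```text
time: 20.45
eef_pos: [0.5074, 0.1151, 0.1007]
tcp_rot: [-180.0, 0.0, 3.3]
wrist_force: [0.5, 4.2, -2.9]
grip_width: 0.0461
grip_force: 16.0
```

```bash
python3 st.py
```

```text
t 20.45 jig x -56.27 y -0.14 z 100.69 yaw 3.29 w 46.13 grip 16.02 Fjx -4.14 Fz -2.91 | front finger x -33.21 rear -79.33
jaw orange right edge jig x mm [59.4093 13.163  55.    ] 500
```

Pressure is now about 10–12 N by both readings (trigger 16–18 N less about 6 N). A small final trim towards a balanced hand at 17.5 N.

jog_arm --claw '[0.53, 0.53, 0.53, 0.53, 0.53, 0.53]' --translation '[[0, -0.01, 0], [0, -0.02, 0], [0, -0.02, 0], [0, -0.02, 0], [0, -0.02, 0], [0, -0.02, 0]]' --turn '[[0, 0, 0], [0, 0, 0], [0, 0, 0], [0, 0, 0], [0, 0, 0], [0, 0, 0]]' --squeeze 17.5

```text
time: 21.25
eef_pos: [0.5075, 0.115, 0.1007]
tcp_rot: [180.0, -0.0, 3.3]
wrist_force: [1.4, -0.6, -6.6]
grip_width: 0.0461
grip_force: 17.5
```

```bash
python3 st.py; python3 - <<'E'
from h import *
im=cv2.imread('pics/last.png');s=telemetry.get_state()
F=[];
for i in range(6):
    camera('top'); q=telemetry.get_state();f=q['wrist_force'];F.append([f[0]*np.cos(JA)+f[1]*np.sin(JA),q['grip_force'],q['grip_width']*1e3,tojig(q['eef_pos'])[0]*1e3])
print(np.array(F).mean(0),np.std(F,0))
w=cv2.resize(im[120:300,330:650],(800,450));si=cv2.resize(camera('side')[195:295,260:360,::-1],(150,150))
o=np.zeros((600,800,3),np.uint8);o[:450]=w;o[450:,:150]=si
t=cv2.resize(camera('top')[200:300,230:380,::-1],(225,150));o[450:,160:385]=t
cv2.imwrite('pics/fin.png',o)
E
```

```text
t 21.25 jig x -56.24 y -0.11 z 100.69 yaw 3.26 w 46.10 grip 17.54 Fjx 0.63 Fz -6.57 | front finger x -33.20 rear -79.29
jaw orange right edge jig x mm [59.5061 13.1277 55.    ] 511
[  1.8923  17.5353  46.1334 -56.2734] [0.7299 0.0005 0.2043 0.0033]
```

View pics/fin.png

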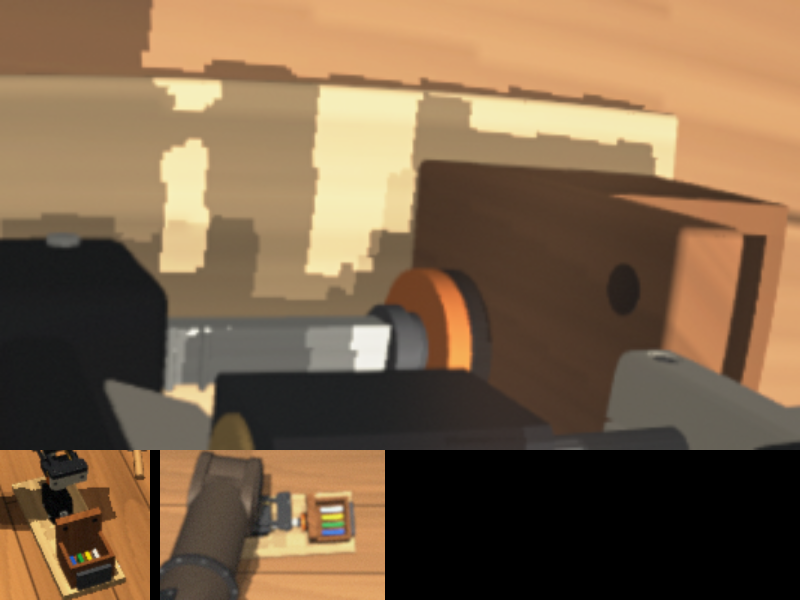

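The jaw's black rubber lies flat on the board at about (480,310), and the board closes the box, upright and flush. The hand is balanced at about 17 N. One small trim to bring it to about 18 N (about 12 N pressure), then hold.

jog_arm --claw '[0.53, 0.53, 0.53, 0.53, 0.53, 0.53]' --translation '[[0, 0.004, 0], [0, 0.008, 0], [0, 0.008, 0], [0, 0.008, 0], [0, 0.008, 0], [0, 0.008, 0]]' --turn '[[0, 0, 0], [0, 0, 0], [0, 0, 0], [0, 0, 0], [0, 0, 0], [0, 0, 0]]' --squeeze 18

```text
time: 22.45
eef_pos: [0.5075, 0.1151, 0.1007]
tcp_rot: [180.0, -0.0, 3.3]
wrist_force: [2.0, -3.7, -8.0]
grip_width: 0.0459
grip_force: 18.0
```

```bash
python3 st.py; python3 - <<'E'
from h import *
F=[]
for i in range(6):
    camera('top'); q=telemetry.get_state();f=q['wrist_force'];F.append([f[0]*np.cos(JA)+f[1]*np.sin(JA),q['grip_force'],q['grip_width']*1e3,tojig(q['eef_pos'])[0]*1e3])
m=np.array(F).mean(0);print(m,'rear',m[3]-m[2]/2)
E
```

```text
t 22.45 jig x -56.31 y -0.11 z 100.71 yaw 3.28 w 45.89 grip 18.03 Fjx 3.76 Fz -8.01 | front finger x -33.36 rear -79.25
jaw orange right edge jig x mm [59.4242 13.1526 55.    ] 503
[  4.2933  18.0271  46.145  -56.3188] rear -79.39134256906108
```

The arm slowly settles onto its target and unbalances the hand (+4 N along x, −8 N along z). Correct slightly and let it settle.

jog_arm --claw '[0.53, 0.53, 0.53, 0.53, 0.53, 0.53, 0.53, 0.53]' --translation '[[0, 0.01, 0.01], [0, 0.015, 0.02], [0, 0.015, 0.02], [0, 0.015, 0.02], [0, 0.015, 0.02], [0, 0.015, 0.02], [0, 0.015, 0.02], [0, 0.015, 0.02]]' --turn '[[0, 0, 0], [0, 0, 0], [0, 0, 0], [0, 0, 0], [0, 0, 0], [0, 0, 0], [0, 0, 0], [0, 0, 0]]'

```text
time: 23.8
eef_pos: [0.5075, 0.1151, 0.1007]
tcp_rot: [-180.0, -0.0, 3.3]
wrist_force: [-1.3, -2.1, 7.1]
grip_width: 0.046
grip_force: 18.0
```

```bash
cat > av.py <<'E'
from h import *
F=[]
for i in range(8):
    camera('top'); q=telemetry.get_state();f=q['wrist_force'];F.append([f[0]*np.cos(JA)+f[1]*np.sin(JA),q['grip_force'],q['grip_width']*1e3,tojig(q['eef_pos'])[0]*1e3,f[2]])
F=np.array(F);m=F.mean(0);print(m,'rear',m[3]-m[2]/2,'Fx first/last half',F[:4,0].mean(),F[4:,0].mean(),'t',q['time'])
E
python3 av.py
```

```text
[  2.3448  18.021   46.2584 -56.2934   5.8895] rear -79.422631422588 Fx first/last half 2.2273771652570717 2.4622815597021184 t 24.2
```

jog_arm --claw '[0.53, 0.53, 0.53, 0.53, 0.53, 0.53, 0.53, 0.53]' --translation '[[0, 0.01, -0.008], [0, 0.012, -0.008], [0, 0.012, -0.008], [0, 0.012, -0.008], [0, 0.012, -0.008], [0, 0.012, -0.008], [0, 0.012, -0.008], [0, 0.012, -0.008]]' --turn '[[0, 0, 0], [0, 0, 0], [0, 0, 0], [0, 0, 0], [0, 0, 0], [0, 0, 0], [0, 0, 0], [0, 0, 0]]'

```text
time: 25.2
eef_pos: [0.5075, 0.1151, 0.1007]
tcp_rot: [-180.0, -0.0, 3.3]
wrist_force: [-2.9, -0.4, 5.5]
grip_width: 0.0462
grip_force: 18.0
```

```bash
python3 av.py; python3 av.py
```

```text
[  0.4634  18.0183  46.0454 -56.2392   5.8904] rear -79.26186397591981 Fx first/last half 0.9465154354957728 -0.019728723597112988 t 25.6
[  0.335   18.0183  46.0934 -56.2491   5.9949] rear -79.29581785943897 Fx first/last half 0.00761644177244597 0.6624634770779679 t 26.0
```

The hand is balanced and steady: trigger force about 18 N, so about 12 N on the board. Handing in while holding.

```bash
python3 -c "
from bench import bot
print(bot.finish_job())"
```

```text
the job is handed in; nothing more can be done
None
```

I stood the pine board upright against the box's open end and let go of it. I then pumped the jaw onto it with the trigger and handed the job in at 26 s, with the fingers still holding about 18 N on the trigger. Taking off the mechanism's own resistance of about 6 N, that is an estimated 12 N on the board.

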